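Close the plate reader bay on the blue plate

ROBOT

A 6-joint arm with a two-finger parallel gripper is mounted at the origin on the work surface. World frame = base frame: x ahead of the robot, y to its left, z up, the work surface at z = 0. Lengths are in m, angles in rad, forces in N, time in s.
With the tool pointing down it reaches from about 0.4 to 0.825 m from the base axis. Payload 7 kg.
Tool frame: the origin (TCP) lies at the very end of the fingers, on their centre line; the grasp point (between the pads) lies 19 mm behind it; z points along the fingers, y is the line along which they close (so a half turn about z gives the same grasp; the last joint's range is limited). The gripper opens to 88 mm and grips with 3 to 60 N. Pads are 19 mm wide; open, the fingers measure 130 mm over their backs; the gripper's body (78 mm by 193 mm) begins 47 mm behind the grasp point.
Start: joints at [-0.997, 0.359, 0.012, 0, -1.224, -0.288], TCP at [0.19, -0.648, 0.227] pointing down, gripper open.
Joint ranges: [-3.07, 3.07], [-1.43, 2.12], [-1.02, 1.25], [-3.03, 1.67], [-3.05, -0], [-3.03, 3.03]. Speed limits (rad/s): [2.39, 2.39, 3.01, 3.14, 3.14, 3.14].

INTERFACE

Orientations are given as [roll, pitch, yaw] about the fixed x, y, z axes, in that order (R = Rz(yaw) Ry(pitch) Rx(roll)).
In Python, from station import arm gives the robot as it stands.
- The arm moves only by the tool step_arm, never from a script. Its argument "rows" is a list of rows, each a list of 5 numbers: the shift along the world's x, y, z in m, then the turn about the world's z in rad, then the finger opening in m, from 0 to 0.0876. In form: [[x, y, z, spin, gripper], ...]. A call has 1 to 20 rows; each row is the pose to reach, as a shift and turn from the pose commanded when the call began; what a row does not reach only later rows make up. A row lasts 1/10 s, in which the tool goes at most 50 mm and 8.59 degrees, less where a joint would pass 70% of its speed; a pose out of reach is approached as far as the arm can. A call with a gripper value outside its range is refused whole. The fingers move at their own pace and stop on an object; "newtons" is the grip in N (left out, the last holds). Time passes only in rows, so rows that repeat a pose let the fingers close. It gives the time, the measured TCP pose, the force, the opening and the grip force at its end, in the units of the state.
- arm.get_state(): the state, without advancing time (a new reading comes with each control period).
- arm.grab_frame(name): name is "scene" or "top" or "wrist"; returns a dict with "color" (384x512x3 uint8, blue, green, red), "vfov" (degrees; the focal length in pixels is half the picture's height over the tangent of half this angle, whatever the lens; pixels are square), "cx", "cy" (the principal point, pixels), "rvec" (rotation vector, rad) and "tvec" (3), from world to camera coordinates, as OpenCV has them. Camera axes: x right, y down, z forward; pixel columns grow to the right and rows downward; lengths in m; the calibration is good to about 2 mm. A picture is of the moment at which its call begins. There is no depth.
- arm.job_done(): hands the job in; it is judged then, once.
The state is a dict: "t": time; "q": joint angles; "qd": joint speeds; "joint_efforts": joint torques, N m; "eef_pos": TCP position; "ee_rot": TCP orientation; "force": force on the tool from outside, world axes, zero at the start; "moment": the same for the moment, N m; "width": finger opening in m; "gripper_force": force on a finger pad.
Only numpy, scipy, OpenCV 4.12 (cv2) and the standard library are available. Lean on these libraries where they do the work, as an engineer would, in place of code of your own. Each camera call takes 0.05 s, during which the arm holds its last target. There are 200 camera calls.

TASK

With the fingertips only, push the carrier holding the blue microplate all the way home into the reader, and then push the lid of that same bay fully shut. Do not pick up or touch the plates: the blue one rides in on its carrier, seated flat. Leave the white plate's carrier and lid and the things around the reader as they are.

Things in the scene. Friction and masses are not known exactly. Their poses are not given: they have to be found in the camera images.
- reader: Beige two-bay plate reader, immovable. Origin on the bench between the bays; x from its front to its rear (away from the robot), y to its left, z up. Housing x -85 to +105 mm, y -120 to +120 mm; bay walls 64 mm high, rear block 70 mm. Bays, open on top and in front, at y = +57 mm (left) and -57 mm (right), each with its own carrier and lid.
- carrier_left (a joint): Slide of the left carrier (bay at reader y = +57 mm), in m along the reader's +x: 0 = fully out, as at the start; 0.075 = home against its stop. Takes about 2 N to move, has no spring, stays where it is left.
- carrier_left_front (a point): Middle of the front face (looking to reader -x) of the left carrier's tan block, the face to push on. Block 96 mm wide (y), 34 deep (x), from 24 to 56 mm above the bench; this point 40 mm above it. Out, at reader x = -185 mm; home, at -110 mm, 25 mm ahead of the housing and ahead of the open lid. Behind the block a grey nest holds a plate between 5 mm rims.
- lid_left (a joint): Hinge of the left bay's lid, in rad: 0 = shut (flat on the bay), 1.3 = most open; starts 0.75 to 1.05. Opens upward about a line along reader y at the rear of the bay. Stiff hinge: stays at any angle; about 1 to 3 N near the free edge moves it; stops at 0.
- lid_left_edge (a point): Middle of the free edge of the left lid, on its outer face. Beige panel, 150 mm from hinge to edge, 108 wide, 8 thick, amber window, black strip along the free edge. Open, the edge is up and the outer face looks up and away from the robot; shut, the edge points to reader -x and the upper face is level, 73 mm above the bench.
- lid_left_hinge (a point): Middle of the hinge line of the left lid, at reader x = +70 mm, 65 mm above the bench, level with the lid's underside when shut.
- carrier_right (a joint): Slide of the right carrier (bay at reader y = -57 mm), in m along the reader's +x: 0 = fully out, as at the start; 0.075 = home against its stop. Takes about 2 N to move, has no spring, stays where it is left.
- carrier_right_front (a point): Middle of the front face (looking to reader -x) of the right carrier's tan block, the face to push on. Block 96 mm wide (y), 34 deep (x), from 24 to 56 mm above the bench; this point 40 mm above it. Out, at reader x = -185 mm; home, at -110 mm, 25 mm ahead of the housing and ahead of the open lid. Behind the block a grey nest holds a plate between 5 mm rims.
- lid_right (a joint): Hinge of the right bay's lid, in rad: 0 = shut (flat on the bay), 1.3 = most open; starts 0.75 to 1.05. Opens upward about a line along reader y at the rear of the bay. Stiff hinge: stays at any angle; about 1 to 3 N near the free edge moves it; stops at 0.
- lid_right_edge (a point): Middle of the free edge of the right lid, on its outer face. Beige panel, 150 mm from hinge to edge, 108 wide, 8 thick, amber window, black strip along the free edge. Open, the edge is up and the outer face looks up and away from the robot; shut, the edge points to reader -x and the upper face is level, 73 mm above the bench.
- lid_right_hinge (a point): Middle of the hinge line of the right lid, at reader x = +70 mm, 65 mm above the bench, level with the lid's underside when shut.
- plate_blue: Blue microplate, 127.6 (x) by 85.4 (y) by 14.4 mm, 55 to 115 g, 24 round white wells seen on top, lying loose in the nest of one of the two carriers (either bay), its underside 30 mm above the bench. Origin: centre of its underside; when the carrier is out, at reader x = -85 mm. It marks the bay to be closed.
- plate_white: White microplate, 127.6 (x) by 85.4 (y) by 14.4 mm, 55 to 115 g, 24 round grey wells seen on top, lying loose in the nest of one of the two carriers (either bay), its underside 30 mm above the bench. Origin: centre of its underside; when the carrier is out, at reader x = -85 mm. Its bay is to be left as it is.
- reagent_bottle: Amber bottle with a white cap, 56 mm across, 130 mm high, standing beside the reader. Origin: centre of its underside. Leave alone.
- tip_box: Orange pipette-tip box with a white top, 72 by 62 by 55 mm, beside the reader. Origin: centre of its underside. Leave alone.
- vial_jar: Small glass jar with a green cap, 40 mm across, 60 mm high, beside the reader. Origin: centre of its underside. Leave alone.
Mind the look-alikes: they are no part of the job. What is meant by the plate_white is not yellow, and is the smaller of those in its own colour.

How it is judged:
By the outcome, as a careful person would: the job done as asked, in the order asked, and still so for the second after the job is handed in, with the robot touching nothing.
It also fails if it takes over 48 s, if anything falls off the work surface, if the arm or the gripper's body presses on something with over 40 N, if the wrist force passes 120 N, or if a joint passes its speed limit or range.

## Working session

There is one attempt and no reset: what is moved stays moved. The work goes in short steps, Python scripts to look and compute and a tool call to move; the robot and the scene stay as the last step left them, time stands still between calls to the robot, and variables do not carry over. Pictures are saved under pics/ and viewed, at most 10 in all, crops included, and the job is handed in when it is done.

Besides the shell and the picture viewer there is one more tool, called after "Request:" as a command line: name --pt "numbers of a row" for each row, then --argument value for the rest. step_arm: Moves the arm, as the interface text tells. Its arguments: {"type":"object","properties":{"rows":{"type":"array"},"newtons":{"type":"number"}},"required":["rows"]}

```bash
mkdir -p pics; cat > h.py <<'E'
import numpy as np, cv2
from station import arm
def grab(n):
    f=arm.grab_frame(n); h,w=f["color"].shape[:2]
    F=h/2/np.tan(np.radians(f["vfov"])/2)
    f["K"]=np.array([[F,0,f["cx"]],[0,F,f["cy"]],[0,0,1]])
    f["R"]=cv2.Rodrigues(np.array(f["rvec"],float))[0]; f["t"]=np.array(f["tvec"],float).ravel(); return f
def ray(f,u,v):
    d=f["R"].T@np.linalg.inv(f["K"])@[u,v,1.]; return -f["R"].T@f["t"],d
def onz(f,u,v,z):
    o,d=ray(f,u,v); return o+d*(z-o[2])/d[2]
def proj(f,p):
    c=f["K"]@(f["R"]@np.asarray(p,float)+f["t"]); return c[:2]/c[2]
E
python3 - <<'E'
from h import *
a=grab("top");b=grab("scene")
for n,f in(("top",a),("scene",b)):
    cv2.imwrite(f"pics/{n}0.png",f["color"]);print(n,ray(f,256,192),f["vfov"])
print(arm.get_state())
E
```

```text
top (array([0.42472325, 0.05970528, 1.15164145]), array([ 0.10707074,  0.00144965, -0.994269  ])) 49.72252801189548
scene (array([ 0.85552322, -0.41124511,  0.81133748]), array([-0.33885407,  0.50126878, -0.7962413 ])) 56.129327462742516
{'t': 0.1, 'q': array([-9.96909379e-01,  3.59330321e-01,  1.11405350e-02, -3.20483056e-04,
       -1.22410451e+00, -2.88132379e-01]), 'qd': array([-7.29214792e-04, -1.91713707e-03,  2.06504271e-03,  2.00501643e-03,
        9.12441003e-05, -2.00700779e-03]), 'joint_efforts': array([-1.07652035e-03, -5.84163308e+01,  2.93749684e+01,  7.01543346e+00,
        1.01821718e-02, -6.62909974e-05]), 'eef_pos': array([ 0.19014022, -0.64720021,  0.22570016]), 'ee_rot': array([ 3.14007082e+00, -1.36837891e-04, -2.85594710e+00]), 'force': array([0.56088632, 0.43150806, 0.33842423]), 'moment': array([-0.02722913, -0.03386047,  0.00397896]), 'gripper_force': 0.0, 'width': 0.08762350631951754}
```

View pics/top0.png

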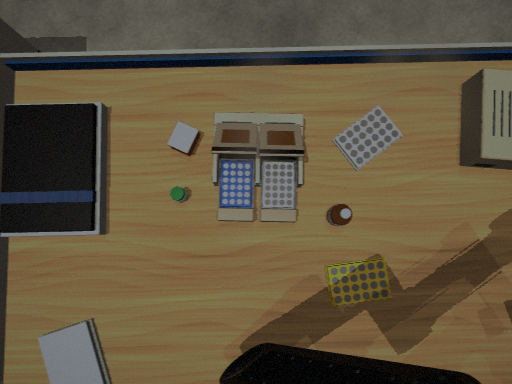

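View pics/scene0.png

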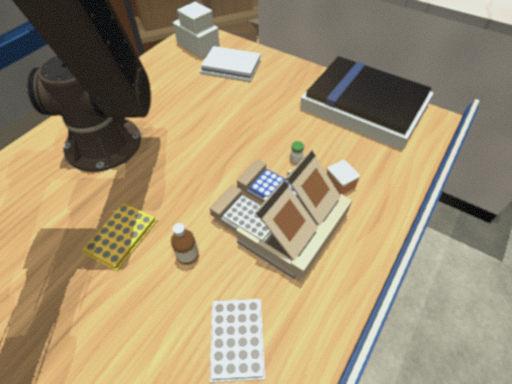

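Top view: blue plate (236,184) sits in the left bay, with its block at (236,214) and open lid at (236,138). The small white plate (279,185) is in the right bay. Candidates for the blue plate: only (236,184). The look-alikes are the large white plate (368,137) and the yellow one (358,282), both off the reader. I'll check a close crop and measure.

```bash
python3 - <<'E'
from h import *
f=grab("top");c=f["color"]
hsv=cv2.cvtColor(c,cv2.COLOR_BGR2HSV)
def comp(m,lo):
    m=np.uint8(m)*255; m[:100]=0;m[240:]=0;m[:,:205]=0;m[:,315:]=0
    m=cv2.morphologyEx(m,cv2.MORPH_CLOSE,np.ones((7,7)))
    return cv2.findContours(m,cv2.RETR_EXTERNAL,cv2.CHAIN_APPROX_NONE)[0]
m=cv2.inRange(hsv,(105,90,50),(130,255,255))>0
k=max(comp(m,0),key=cv2.contourArea)
r=cv2.minAreaRect(k);box=cv2.boxPoints(r);P=np.array([onz(f,u,v,.0444) for u,v in box])
print(r);print(P.round(4),P.mean(0).round(4),[np.linalg.norm(P[i]-P[i-1]).round(4) for i in range(4)])
o=cv2.resize(c[100:235,200:320],None,fx=5,fy=4.4,interpolation=cv2.INTER_CUBIC)
o=cv2.resize(c[105:230,195:325],None,fx=4.7,fy=4.7,interpolation=cv2.INTER_CUBIC)
cv2.imwrite("pics/crop1.png",o)
E
```

```text
((235.5, 184.0), (46.0, 31.0), 90.0)
[[0.6308 0.1567 0.0444]
 [0.6287 0.0728 0.0444]
 [0.5039 0.0757 0.0444]
 [0.506  0.1587 0.0444]] [0.5674 0.116  0.0444] [np.float64(0.1248), np.float64(0.084), np.float64(0.1248), np.float64(0.083)]
```

View pics/crop1.png

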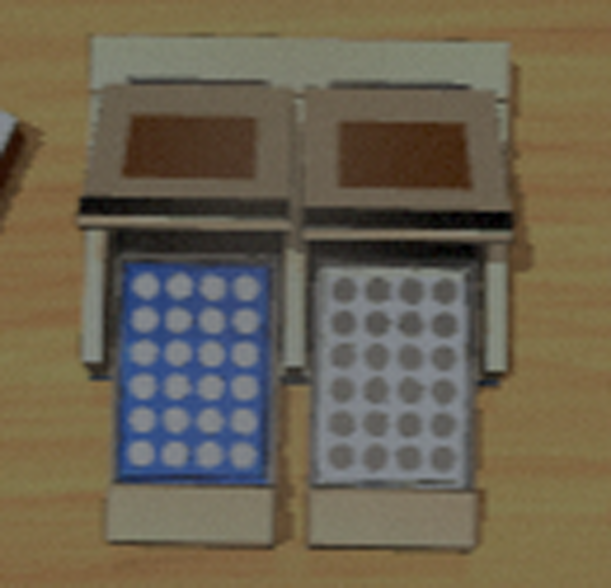

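The crop confirms it: blue plate in the left bay, block front edge at crop (107..272, 543), both lids open, lid free edge at crop y≈215. Next, the reader's frame from corner points.

```bash
python3 - <<'E'
from h import *
f=grab("top")
g=lambda x,y,z: onz(f,195+(x+.5)/4.7-.5,105+(y+.5)/4.7-.5,z)
A={}
for n,(x,y,z) in dict(rl=(92,38,.07),rr=(508,43,.07),bl1=(107,542,.024+.032*0),bl=(107,515,.056),bf1=(107,541,.024),bf2=(272,547,.024),bf3=(309,545,.024),bf4=(474,548,.024),bt1=(109,487,.056),bt2=(273,487,.056),bt3=(310,489,.056),bt4=(475,490,.056)).items():
    A[n]=g(x,y,z); print(n,A[n].round(4))
# fit pose from model points: reader xy -> world
M=[("rl",105,120),("rr",105,-120),("bt1",-151,105),("bt2",-151,9),("bt3",-151,-9),("bt4",-151,-105)]
m=np.array([p[1:] for p in M])/1000.;w=np.array([A[p[0]][:2] for p in M])
m=np.vstack([m,[[-.085,.057]]]);w=np.vstack([w,[[.5674,.116]]])
mc,wc=m.mean(0),w.mean(0);U,S,V=np.linalg.svd((m-mc).T@(w-wc));R=(U@V).T
t=wc-R@mc;yaw=np.arctan2(R[1,0],R[0,0]);print("origin",t,"yaw",yaw);print((w-(m@R.T+t)).round(4))
T=lambda x,y,z:np.r_[R@[x,y]+t,z]
print("front",T(-.185,.057,.04),"home",T(-.110,.057,.04),"hinge",T(.07,.057,.065))
# lid angle: outer face edge black strip corners top edge in crop
for y in(198,215,228):
    o,d=ray(f,195+185/4.7-.4,105+y/4.7-.4)
    n=np.r_[R@[0,1],0];p=o+d*((T(0,.057,0)-o)@n)/(d@n) # point on bay midplane ; line in plane approx
    for th in np.arange(.7,1.11,.1):
        print(y,th.round(2),[ proj(f,T(.07-r*np.cos(th)+h*np.sin(th),.057,.065+r*np.sin(th)+h*np.cos(th))).round(1) for r,h in((.15,0),(.15,.008),(.14,.008))]) if y==198 else 0
E
```

```text
rl [0.7576 0.168  0.07  ]
rr [ 0.7488 -0.0689  0.07  ]
bl1 [0.4725 0.1682 0.024 ]
bl [0.4863 0.1649 0.056 ]
bf1 [0.473  0.1682 0.024 ]
bf2 [0.4672 0.0728 0.024 ]
bf3 [0.4678 0.0514 0.024 ]
bf4 [ 0.4637 -0.0439  0.024 ]
bt1 [0.502  0.1635 0.056 ]
bt2 [0.4997 0.0711 0.056 ]
bt3 [0.4981 0.0503 0.056 ]
bt4 [ 0.4952 -0.0426  0.056 ]
origin [0.64929818 0.05442425] yaw -0.04079128379333374
[[-0.0015 -0.002 ]
 [-0.0005  0.0009]
 [-0.0007 -0.002 ]
 [ 0.0009  0.0015]
 [ 0.     -0.0013]
 [ 0.0011  0.0017]
 [ 0.0007  0.0012]]
front [0.46677653 0.11892113 0.04      ] home [0.54171414 0.11586263 0.04      ] hinge [0.72156441 0.10852224 0.065     ]
198 0.7 [array([233.7, 161.5]), array([233.6, 158.9]), array([233.9, 156.3])]
198 0.8 [array([233.6, 156.5]), array([233.5, 153.7]), array([233.7, 151.4])]
198 0.9 [array([233.4, 151. ]), array([233.4, 148. ]), array([233.6, 146.1])]
198 1.0 [array([233.3, 145.2]), array([233.3, 141.9]), array([233.6, 140.5])]
198 1.1 [array([233.3, 139. ]), array([233.3, 135.6]), array([233.5, 134.7])]
```

Request:
step_arm --pt "0.02 0.035 0 -0.03 0" --pt "0.04 0.07 0 -0.06 0" --pt "0.06 0.105 0 -0.09 0" --pt "0.08 0.14 0 -0.12 0" --pt "0.1 0.175 0 -0.15 0" --pt "0.12 0.21 0 -0.18 0" --pt "0.14 0.245 0 -0.21 0" --pt "0.16 0.28 0 -0.24 0" --pt "0.18 0.315 0 -0.27 0" --pt "0.19 0.35 0 -0.3 0" --pt "0.195 0.392 0 -0.327 0" --pt "0.2 0.434 0 -0.327 0" --pt "0.205 0.476 0 -0.327 0" --pt "0.21 0.518 0 -0.327 0" --pt "0.215 0.56 0 -0.327 0" --pt "0.22 0.602 0 -0.327 0" --pt "0.225 0.644 0 -0.327 0" --pt "0.23 0.686 0 -0.327 0" --pt "0.235 0.728 0 -0.327 0" --pt "0.24 0.768 0 -0.327 0"

```text
t: 2.2
eef_pos: [0.43, 0.1223, 0.2268]
ee_rot: [3.141, 0.001, 3.101]
force: [1.3, 0.5, 0.6]
width: 0.0005
gripper_force: 0.0
```

Request:
step_arm --pt "0 -0.001 -0.04 0 0" --pt "0 -0.003 -0.08 0 0" --pt "0 -0.003 -0.12 0 0" --pt "0 -0.003 -0.16 0 0" --pt "0 -0.003 -0.18 0 0" --pt "0 -0.003 -0.193 0 0" --pt "0 -0.003 -0.193 0 0"

```text
t: 2.9
eef_pos: [0.4291, 0.1165, 0.0319]
ee_rot: [-3.139, -0.003, 3.1]
force: [0.2, 0.4, 0.5]
width: 0.0001
gripper_force: 0.0
```

```bash
python3 - <<'E'
from h import *
f=grab("top");s=grab("scene")
a=cv2.resize(f["color"][105:255,190:330],(560,600),interpolation=cv2.INTER_CUBIC)
cv2.imwrite("pics/t2.png",a)
cv2.imwrite("pics/s2.png",cv2.resize(s["color"][110:290,180:380],(667,600),interpolation=cv2.INTER_CUBIC))
E
```

```text
(no output)
```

View pics/s2.png

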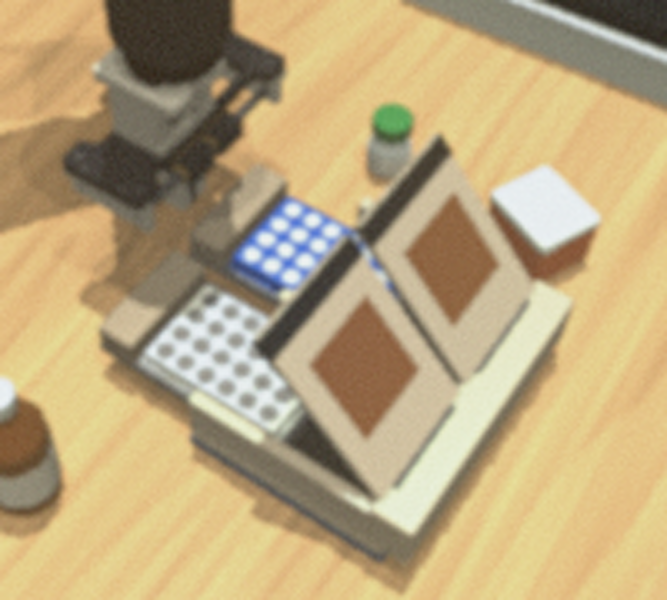

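Gripper (crop 170,150) stands clear in front of the blue plate's block (crop 240,205). Pushing gently.

Request:
step_arm --pt "0.008 0.002 0 0 0" --pt "0.016 0.002 0 0 0" --pt "0.022 0.001 0 0 0" --pt "0.027 0.001 0 0 0" --pt "0.032 0.001 0 0 0" --pt "0.037 0.001 0 0 0" --pt "0.043 0.001 0 0 0" --pt "0.05 0.001 0 0 0" --pt "0.057 0 0 0 0" --pt "0.064 0 0 0 0" --pt "0.071 0 0 0 0" --pt "0.078 0 0 0 0" --pt "0.085 -0.001 0 0 0" --pt "0.09 -0.001 0 0 0" --pt "0.092 -0.001 0 0 0"

```text
t: 4.5
eef_pos: [0.523, 0.1164, 0.0336]
ee_rot: [3.142, 0.0, 3.1]
force: [-2.5, 0.1, 0.7]
width: 0.0004
gripper_force: 1.0
```

Request:
step_arm --pt "0.002 0 0 0 0" --pt "0.004 0 0 0 0" --pt "0.006 0 0 0 0" --pt "0.008 0 0 0 0" --pt "0.008 0 0 0 0"

```text
t: 5.0
eef_pos: [0.5306, 0.1164, 0.0336]
ee_rot: [3.141, 0.0, 3.1]
force: [-1.8, -1.2, 0.6]
width: 0.0003
gripper_force: 0.6
```

Request:
step_arm --pt "0.001 0 0 0 0" --pt "0.002 0 0 0 0" --pt "0.003 0 0 0 0" --pt "0.003 0 0 0 0"

```text
t: 5.4
eef_pos: [0.5314, 0.1163, 0.0335]
ee_rot: [-3.141, -0.003, 3.1]
force: [-11.5, 2.5, 7.4]
width: 0.0005
gripper_force: 5.6
```

Carrier is against its stop (11 N, and x is as predicted). One firm nudge, then retreat, rise and turn the gripper 90° so its body clears the right lid.

Request:
step_arm --pt "0.001 0 0 0 0" --pt "0.001 0 0 0 0" --pt "-0.02 0 0 0 0" --pt "-0.05 0 0 0 0" --pt "-0.06 0 0.04 0.1 0" --pt "-0.06 0 0.08 0.24 0" --pt "-0.06 0 0.12 0.38 0" --pt "-0.06 0 0.16 0.52 0" --pt "-0.06 0 0.2 0.66 0" --pt "-0.06 0 0.22 0.8 0" --pt "-0.06 0 0.22 0.94 0" --pt "-0.06 0 0.22 1.08 0" --pt "-0.06 0 0.22 1.22 0" --pt "-0.06 0 0.22 1.36 0" --pt "-0.06 0 0.22 1.5 0" --pt "-0.06 0 0.22 1.57 0" --pt "-0.06 0 0.22 1.57 0"

```text
t: 7.1
eef_pos: [0.4739, 0.1168, 0.2541]
ee_rot: [-3.14, 0.001, -1.612]
force: [-0.6, -0.5, 0.7]
width: 0.0005
gripper_force: 0.0
```

```bash
python3 - <<'E'
from h import *
s=grab("scene");f=grab("top")
a=cv2.resize(s["color"][130:280,200:370],(453,400),interpolation=cv2.INTER_CUBIC)
b=cv2.resize(f["color"][100:240,200:320],(343,400),interpolation=cv2.INTER_CUBIC)
cv2.imwrite("pics/s3.png",np.hstack([a,b]))
E
```

```text
(no output)
```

View pics/s3.png

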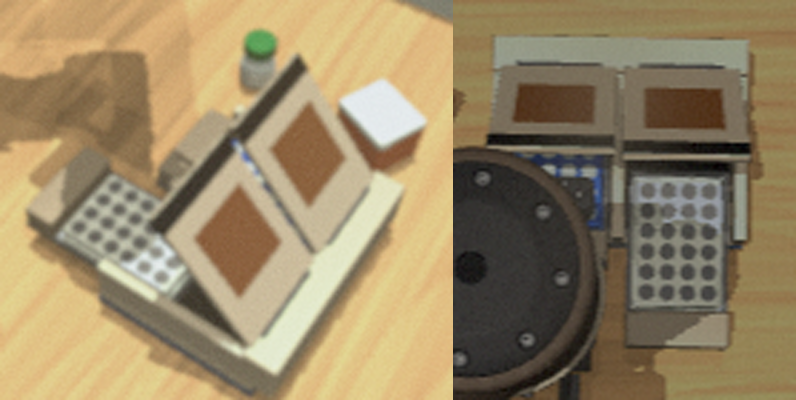

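Carrier home (tan block left of crop 205,140), blue plate at (575,180) inside the bay, right bay untouched. Now over the left lid and down behind its edge.

Request:
step_arm --pt "0.04 0 0 0 0" --pt "0.08 0 0 0 0" --pt "0.12 -0.001 0 0 0" --pt "0.16 -0.002 0 0 0" --pt "0.192 -0.002 0 0 0" --pt "0.192 -0.002 -0.03 0 0" --pt "0.192 -0.002 -0.06 0 0" --pt "0.192 -0.002 -0.075 0 0" --pt "0.192 -0.002 -0.082 0 0" --pt "0.192 -0.002 -0.085 0 0"

```text
t: 8.2
eef_pos: [0.6654, 0.1144, 0.1681]
ee_rot: [3.141, -0.0, -1.614]
force: [-0.5, 0.4, 0.4]
width: 0.0005
gripper_force: 0.0
```

```bash
python3 - <<'E'
from h import *
s=grab("scene")
cv2.imwrite("pics/s4.png",cv2.resize(s["color"][80:280,200:400],(600,600),interpolation=cv2.INTER_CUBIC))
E
```

```text
(no output)
```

View pics/s4.png

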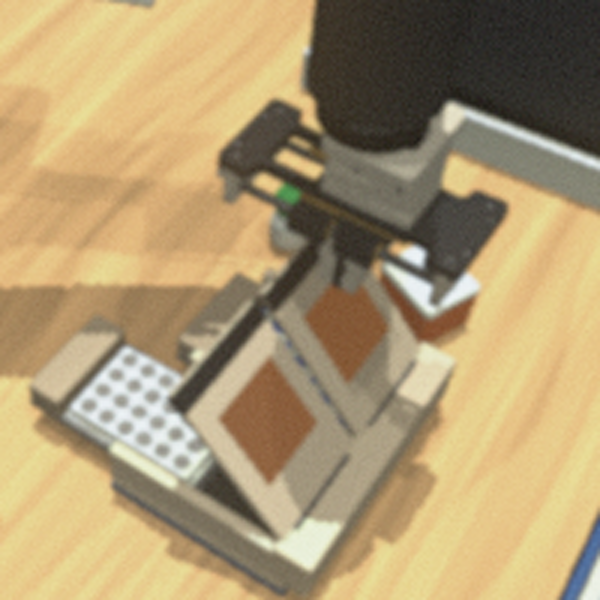

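Fingertips (crop 345,275) hover on the outer face near the left lid's free edge, body clear of the right lid. Following the arc down.

Request:
step_arm --pt "-0.004 0 -0.008 0 0" --pt "-0.009 0 -0.012 0 0" --pt "-0.014 0 -0.017 0 0" --pt "-0.018 0.001 -0.022 0 0" --pt "-0.022 0.001 -0.027 0 0" --pt "-0.026 0.001 -0.032 0 0" --pt "-0.029 0.001 -0.037 0 0" --pt "-0.032 0.001 -0.043 0 0" --pt "-0.0355 0.001 -0.048 0 0" --pt "-0.038 0.002 -0.054 0 0" --pt "-0.04 0.002 -0.06 0 0" --pt "-0.0425 0.002 -0.065 0 0"

```text
t: 9.45
eef_pos: [0.6227, 0.1164, 0.1029]
ee_rot: [3.142, -0.0, -1.613]
force: [1.0, 0.2, 0.8]
width: 0.0004
gripper_force: 0.5
```

Request:
step_arm --pt "-0.0015 0 -0.005 0 0" --pt "-0.003 0 -0.01 0 0" --pt "-0.004 0 -0.015 0 0" --pt "-0.005 0 -0.02 0 0" --pt "-0.006 0 -0.024 0 0" --pt "-0.006 0 -0.028 0 0" --pt "-0.006 0 -0.031 0 0" --pt "-0.006 0 -0.033 0 0"

```text
t: 10.25
eef_pos: [0.6166, 0.1163, 0.0727]
ee_rot: [-3.142, -0.001, -1.612]
force: [-14.1, 1.8, 33.8]
width: 0.0004
gripper_force: 16.8
```

Lid on its stop (z = 0.0727, firm force). Lift clear and verify.

Request:
step_arm --pt "0 0 0.02 0 0" --pt "0 0 0.06 0 0" --pt "0 0 0.1 0 0" --pt "0 0 0.14 0 0" --pt "0 0 0.18 0 0" --pt "-0.04 0 0.2 0 0" --pt "-0.08 0 0.2 0 0" --pt "-0.12 0 0.2 0 0" --pt "-0.15 0 0.2 0 0" --pt "-0.17 0 0.2 0 0" --pt "-0.17 0 0.2 0 0"

```text
t: 11.35
eef_pos: [0.4447, 0.116, 0.2711]
ee_rot: [-3.141, 0.001, -1.612]
force: [0.8, -0.5, -0.0]
width: 0.0001
gripper_force: 0.0
```

```bash
python3 - <<'E'
from h import *
s=grab("scene");f=grab("top")
a=cv2.resize(s["color"][130:280,200:370],(453,400),interpolation=cv2.INTER_CUBIC)
b=cv2.resize(f["color"][100:240,200:320],(343,400),interpolation=cv2.INTER_CUBIC)
cv2.imwrite("pics/s5.png",np.hstack([a,b]))
E
```

```text
(no output)
```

View pics/s5.png

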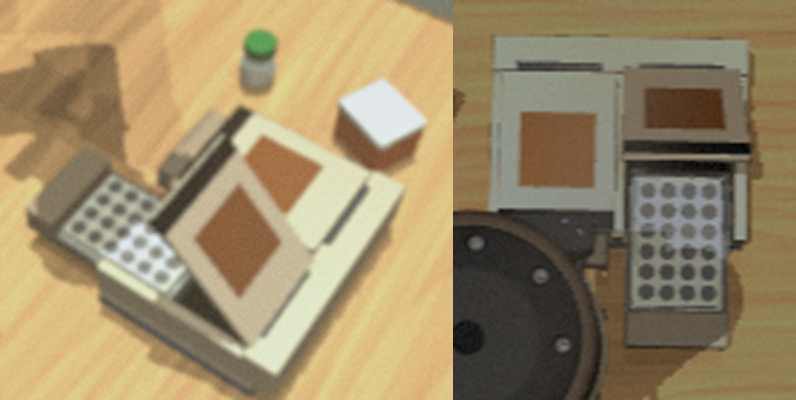

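The left lid is flat and shut (555,150), the carrier block is at its home place, and the right bay and neighbours are unchanged.

```bash
python3 -c "
from station import arm
print(arm.job_done())"
```

```text
the job is handed in; nothing more can be done
None
```

The blue plate's carrier (left bay) is pushed home against its stop and that bay's lid is fully shut. The white plate's bay and the things around the reader look unchanged in the last pictures, and the job was handed in after about 11.5 s.

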